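# Vent the phone-repair turntable and hold its index pin out

### The arm

A 6-joint arm with a two-finger parallel gripper is mounted at the origin on the work surface. World frame = base frame: x ahead of the robot, y to its left, z up, the work surface at z = 0. Lengths are in m, angles in rad, forces in N, time in s.
With the tool pointing down it reaches from about 0.35 to 0.975 m from the base axis. Payload 7.1 kg.
Tool frame: the origin (TCP) lies at the very end of the fingers, on their centre line; the grasp point (between the pads) lies 19 mm behind it (hold_point_z is the distance from the TCP to the grasp point, in m); z points along the fingers, y is the line along which they close (so a half turn about z gives the same grasp; the last joint's range is limited). The gripper opens to 88 mm and grips with 3 to 60 N. Pads are 20 mm wide; open, the fingers measure 115 mm over their backs; the gripper's body (75 mm by 178 mm) begins 61 mm behind the grasp point.
Start: joints at [1.297, 0.423, 1.63, -0, 1.089, -0.019], TCP at [0.158, 0.605, 0.223] pointing down, gripper open.
Joint ranges: [-3, 3], [-0.9, 2.11], [0.09, 2.58], [-1.31, 4.45], [0.11, 2.69], [-2.54, 2.54]. Speed limits (rad/s): [2.39, 2.39, 3.01, 3.14, 3.14, 3.14].

### API

Orientations are given as a rotation vector (axis times angle).
In Python, from rig import * gives the robot as it stands. The module is installed in compiled form; this text tells all that it offers.
- The arm moves only by the tool drive_tool, never from a script. Its argument "plan" is a list of rows, each an object of numbers: "x", "y", "z": the shift along the tool's x, y, z in mm; "turn": the turn about the tool's z in degrees; "hand": the finger opening in mm, from 0 to 87.8. A call has exactly 10 rows; each row shifts and turns the commanded pose from where the row before left it, along the tool's axes as they then stand; what a row does not reach is not made up. A row lasts 1/12 s, in which the tool goes at most 41.7 mm and 7.16 degrees, less where a joint would pass 70% of its speed; a pose out of reach is approached as far as the arm can. A call is refused whole if a number of a shift passes 41.7 or a number of a turn 7.16, either way. A call with a gripper value outside its range is refused whole. The fingers move at their own pace and stop on an object; "newtons" is the grip in N (left out, the last holds). Time passes only in rows, so rows that do not move let the fingers close, or fill a call up. It gives the time, the measured TCP pose, the force, the opening and the grip force at its end, in the units of the state.
- sense(): the state, without advancing time (a new reading comes with each control period).
- capture(name): name is "scene" or "top"; returns (picture, depth): 480x640x3 uint8, blue, green, red; 480x640 float32, m along the optical axis (not along the pixel's ray), 0 where there is no reading.
- get_calibration(name): a dict with "intrinsics" (3x3 intrinsics, pixels), "k1" (the pictures are not rectified: a ray, as slopes to the right and down, at radius r is drawn at 1 + k1 r^2 times it, then the intrinsics apply), "R" (3x3) and "t" (3): a world point X has camera coordinates R X + t. Camera axes: x right, y down, z forward; pixel columns grow to the right and rows downward; lengths in m; the calibration is good to about 2 mm. A picture is of the moment at which its call begins. get_calibration takes no time and is no camera call.
- finish_job(): hands the job in; it is judged then, once.
The state is a dict: "clock": time; "joints": joint angles; "qd": joint speeds; "joint_torque": joint torques, N m; "ee_pos": TCP position; "tcp_rot": TCP orientation; "ft_force": force on the tool from outside, world axes, zero at the start; "wrist_torque": the same for the moment, N m; "opening": finger opening in m; "grip_force": force on a finger pad.
Only numpy, scipy, OpenCV 4.12 (cv2) and the standard library are available. Lean on these libraries where they do the work, as an engineer would, in place of code of your own. Each camera call takes 0.05 s, during which the arm holds its last target. There are 200 camera calls.

### The job

Free the turntable of the phone-repair fixture so that a colleague can turn it: with the index pin still in its hole, press the vent plunger right down to its stop, keep it down for about a second and let it spring back up. Then take the index pin's pull knob, draw it straight up until the pin is fully back against its stop, clear of its hole, and finish still gripping it there - do not let go, since the spring would drive the pin home. Leave the loose things around the fixture where they are.

Things in the scene. Friction and masses are not known exactly. Their poses are not given: they have to be found in the camera images.
- fixture: the fixture, fixed to the bench, may face any way: aluminium base 200 (x) x 290 (y) x 20 mm with a round steel turntable 160 mm across, top 40 mm above the bench, carrying an opened phone (up to 52 mm). Origin: underside, below the turntable's centre. Index pin at (0, -68) mm, upright, on the -y side; vent valve at (0, 112) mm on the +y side. Four low thumbscrews in the corners are not used.
- bracket (a point): top of the grey bracket (34 mm wide, 64 mm above the bench) on the fixture's -y side, which reaches over the turntable's rim and carries the index pin in an 18 mm wide collar (up to 69 mm); the point is on the pin's axis at the collar's top.
- knob_center (a point): centre (half-way up) of the index pin's pull knob: plain black upright cylinder, 26 mm across, 22 mm high, on top of the 8 mm steel pin above the bracket; 91 mm above the bench when the pin is home (its underside then 11 mm above the collar). Moves only straight up and down; its z axis points up along the pin.
- index_pin (a joint): how far the index pin is pulled up, m: 0 = home in the turntable's hole, 0.008 = just out of the hole, 0.014 = fully back against its stop. The spring pulls it home: 5 N at 0, 10.6 N at 0.014.
- vent_top (a point): centre of the top face of the vent plunger: a flat round dark steel mushroom head, 31 mm across and 8 mm thick, standing on the upright vent valve (an aluminium cylinder 34 mm across, 60 mm high), top 82 mm above the bench when up.
- vent (a joint): how far the vent plunger is pressed down, m: 0 = up, 0.010 = down on its stop. The spring lifts it: 2.4 N at 0, 6.4 N at 0.010.
- glue_mid (a point): glue bottle, amber, 36 mm wide, 110 mm tall; point half-way up. Bystander.
- phone_a: loose white phone, 118 x 60 x 9 mm, lying flat; origin under its centre. Bystander.
- phone_b: loose black phone, 118 x 60 x 9 mm, lying flat; origin under its centre. Bystander.
- driver: screwdriver, 150 mm long, lying flat; origin under its middle. Bystander.
- screw_tray: square white screw tray, 70 x 70 x 18 mm; origin under its centre. Bystander.
- battery: flat phone battery, 60 x 42 x 6 mm; origin under its centre. Bystander.

How it is judged:
By the outcome, as a careful person would: the job done as asked, in the order asked, and still so for the second after the job is handed in, while the arm keeps its last pose, push and grip.
It also fails if it takes over 42 s, if anything falls off the work surface, if the arm or the gripper's body presses on something with over 40 N, if the wrist force passes 120 N, or if a joint passes its speed limit or range.

## Working session

There is one attempt and no reset: what is moved stays moved. The work goes in short steps, Python scripts to look and compute and a tool call to move; the robot and the scene stay as the last step left them, time stands still between calls to the robot, and variables do not carry over. Pictures are saved under pics/ and viewed, at most 10 in all, crops included, and the job is handed in when it is done.

Besides the shell and the picture viewer there is one more tool, called as a command line: name --argument value ..., lists and objects as JSON in quotes. drive_tool: Moves the arm, as the interface text tells. Its arguments: {"type":"object","properties":{"plan":{"type":"array","items":{"type":"object","properties":{"x":{"type":"number"},"y":{"type":"number"},"z":{"type":"number"},"turn":{"type":"number"},"hand":{"type":"number"}}}},"newtons":{"type":"number"}},"required":["plan"]}

```bash
mkdir -p pics; cat > h.py <<'E'
from rig import *
import numpy as np, cv2
def cam(n):
    c=get_calibration(n); return np.array(c["intrinsics"]),c["k1"],np.array(c["R"]),np.array(c["t"])
def ray(n,u,v):
    K,k1,R,t=cam(n); d=np.linalg.solve(K,[u,v,1])[:2]; p=d.copy()
    for _ in range(20): p=d/(1+k1*(p@p))
    return -R.T@t, R.T@np.array([p[0],p[1],1])
def onz(n,u,v,z):
    o,d=ray(n,u,v); return o+d*(z-o[2])/d[2]
def atd(n,u,v,depth):
    o,d=ray(n,u,v); return o+d*depth
E
python3 - <<'E'
from h import *
for n in("scene","top"):
    p,d=capture(n); cv2.imwrite(f"pics/{n}0.png",p); np.save(n+".npy",d)
    o,_=ray(n,320,240); print(n,o, cam(n)[2][2])
print(sense())
E
```

```text
scene [1.09586059 0.06195306 0.63403745] [-0.68807689 -0.01408701 -0.72550104]
top [0.41076515 0.02732381 0.85539968] [ 0.20508388 -0.01206527 -0.97867003]
{'clock': 0.1, 'joints': array([ 1.29700518e+00,  4.23748833e-01,  1.63057547e+00, -1.90774800e-06,
        1.08857447e+00, -1.90100708e-02]), 'qd': array([-0.00020179, -0.00245818, -0.0010698 ,  0.0004433 ,  0.00187532,
        0.00213731]), 'joint_torque': array([-6.16333455e-04, -5.45614636e+01, -2.74325538e+01,  6.44387584e-02,
        1.89870363e-02,  7.19617049e-06]), 'ee_pos': array([0.15737443, 0.60437215, 0.22200412]), 'tcp_rot': array([-3.99102142e-01, -3.11594787e+00,  2.02996335e-03]), 'ft_force': array([ 0.06902347, -0.39347834,  0.33351513]), 'wrist_torque': array([ 0.04151739,  0.01013654, -0.03913581]), 'grip_force': 0.0, 'opening': 0.08800188951928736}
```

View pics/top0.png

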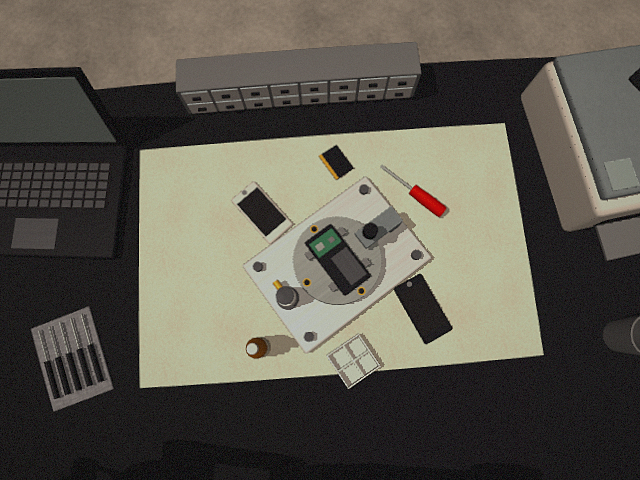

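View pics/scene0.png

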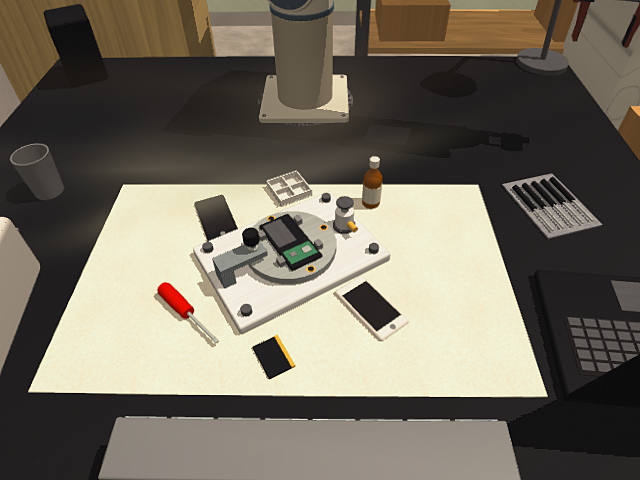

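The top view shows the knob at about (370,231), the vent at (288,296) and the glue bottle at (257,347). In the scene view the knob is at about (251,237) and the vent at (345,202). Next I measure both.

```bash
python3 - <<'E'
from h import *
big=[]
for n,k,v in(("top",(370,231),(288,296)),("scene",(251,237),(345,202))):
    d=np.load(n+".npy"); p=cv2.imread(f"pics/{n}0.png")
    for nm,(u0,v0),lo,hi,z in(("knob",k,.094,.112,.102),("vent",v,.075,.09,.082)):
        pts=[];px=[]
        for vv in range(v0-22,v0+23):
            for uu in range(u0-22,u0+23):
                if d[vv,uu]>0:
                    X=atd(n,uu,vv,d[vv,uu])
                    if lo<X[2]<hi: pts.append(X);px.append((uu,vv))
        pts=np.array(pts);px=np.array(px)
        print(n,nm,len(px),px.mean(0),px.min(0),px.max(0),"med z",np.median(pts[:,2]),"mean",pts.mean(0),"mid",(pts.min(0)+pts.max(0))/2,"ray",onz(n,*px.mean(0),z))
        big.append(cv2.resize(p[v0-30:v0+30,u0-40:u0+40],(400,300),interpolation=0))
cv2.imwrite("pics/crop.png",np.vstack([np.hstack(big[:2]),np.hstack(big[2:])]))
print(onz("top",257,347,.11))
E
```

```text
top knob 185 [369.72432432 229.52972973] [362 222] [377 237] med z 0.10000494057475384 mean [ 0.57695756 -0.0613967   0.09990389] mid [ 0.57738412 -0.06155461  0.09893845] ray [ 0.57648681 -0.06114913  0.102     ]Traceback (most recent call last):
  File "<stdin>", line 10, in <module>
  File "h.py", line 12, in atd
    o,d=ray(n,u,v); return o+d*depth
        ~~~^^^^^^^
  File "h.py", line 6, in ray
    K,k1,R,t=cam(n); d=np.linalg.solve(K,[u,v,1])[:2]; p=d.copy()
             ~~~^^^
  File "h.py", line 4, in cam
    c=get_calibration(n); return np.array(c["intrinsics"]),c["k1"],np.array(c["R"]),np.array(c["t"])
ValueError: time passes only in moves, steps and waits
```

```bash
sed -i 's/^def cam/import functools\n@functools.lru_cache\ndef cam/' h.py; python3 - <<'E'
from h import *
big=[]
for n,k,v in(("top",(370,231),(288,296)),("scene",(251,237),(345,202))):
    d=np.load(n+".npy"); p=cv2.imread(f"pics/{n}0.png")
    for nm,(u0,v0),lo,hi,z in(("knob",k,.094,.112,.102),("vent",v,.077,.09,.082)):
        pts=[];px=[]
        for vv in range(v0-22,v0+23):
            for uu in range(u0-22,u0+23):
                if d[vv,uu]>0:
                    X=atd(n,uu,vv,d[vv,uu])
                    if lo<X[2]<hi: pts.append(X);px.append((uu,vv))
        pts=np.array(pts);px=np.array(px)
        print(n,nm,len(px),px.mean(0),px.min(0),px.max(0),"med z",np.median(pts[:,2]),"mean",pts.mean(0),"mid",(pts.min(0)+pts.max(0))/2,"ray",onz(n,*px.mean(0),z))
        big.append(cv2.resize(p[v0-30:v0+30,u0-40:u0+40],(400,300),interpolation=0))
cv2.imwrite("pics/crop.png",np.vstack([np.hstack(big[:2]),np.hstack(big[2:])]))
print(onz("top",257,347,.11))
E
```

```text
top knob 185 [369.72432432 229.52972973] [362 222] [377 237] med z 0.10000494057475384 mean [ 0.57695756 -0.0613967   0.09990389] mid [ 0.57738412 -0.06155461  0.09893845] ray [ 0.57648681 -0.06114913  0.102     ]
top vent 253 [283.97233202 294.93280632] [275 286] [293 304] med z 0.08009340750053395 mean [0.48067627 0.09023123 0.08012658] mid [0.48085257 0.09028935 0.08046547] ray [0.48049562 0.09007679 0.082     ]
scene knob 192 [250.0625     234.41145833] [242 228] [258 241] med z 0.10119731497900925 mean [ 0.58182012 -0.06057479  0.1004479 ] mid [ 0.57998099 -0.0609561   0.09916877] ray [ 0.58334992 -0.06021863  0.102     ]
scene vent 179 [344.6424581  202.10055866] [336 196] [353 208] med z 0.081287767672089 mean [0.48481201 0.09073626 0.08116143] mid [0.48303219 0.090585   0.08057566] ray [0.48578953 0.09069365 0.082     ]
[0.39903688 0.13551206 0.11      ]
```

View pics/crop.png

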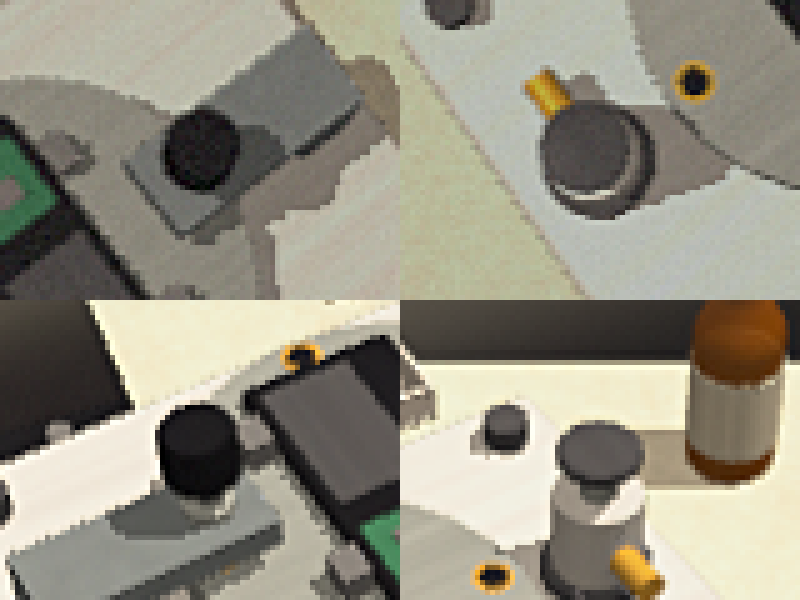

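The crops confirm both parts. The knob axis is at about (0.578,-0.061) and the vent at (0.482,0.0905); they are 179 mm apart and the drawing gives 180. I'll move toward the vent at height with the fingers closing.

drive_tool --plan '[{"x": -22.2, "y": -20.8, "hand": 0}, {"x": -22.2, "y": -20.8, "hand": 0}, {"x": -22.2, "y": -20.8, "hand": 0}, {"x": -22.2, "y": -20.8, "hand": 0}, {"x": -22.2, "y": -20.8, "hand": 0}, {"x": -22.2, "y": -20.8, "hand": 0}, {"x": -22.2, "y": -20.8, "hand": 0}, {"x": -22.2, "y": -20.8, "hand": 0}, {"x": -22.2, "y": -20.8, "hand": 0}, {"x": -22.2, "y": -20.8, "hand": 0}]' --newtons 20

```text
invalid input at $.plan[0]: expected keys x, y, z, turn, hand
```

drive_tool --plan '[{"x": -22.2, "y": -20.8, "hand": 0}, {"x": -22.2, "y": -20.8, "hand": 0}, {"x": -22.2, "y": -20.8, "hand": 0}, {"x": -22.2, "y": -20.8, "hand": 0}, {"x": -22.2, "y": -20.8, "hand": 0}, {"x": -22.2, "y": -20.8, "hand": 0}, {"x": -22.2, "y": -20.8, "hand": 0}, {"x": -22.2, "y": -20.8, "hand": 0}, {"x": -22.2, "y": -20.8, "hand": 0}, {"x": 0, "y": 0, "hand": 0}]'

```text
invalid input at $.plan[0]: expected keys x, y, z, turn, hand
```

drive_tool --plan '[{"x": -22.2, "y": -20.8, "z": 0, "turn": 0, "hand": 0}, {"x": -22.2, "y": -20.8, "z": 0, "turn": 0, "hand": 0}, {"x": -22.2, "y": -20.8, "z": 0, "turn": 0, "hand": 0}, {"x": -22.2, "y": -20.8, "z": 0, "turn": 0, "hand": 0}, {"x": -22.2, "y": -20.8, "z": 0, "turn": 0, "hand": 0}, {"x": -22.2, "y": -20.8, "z": 0, "turn": 0, "hand": 0}, {"x": -22.2, "y": -20.8, "z": 0, "turn": 0, "hand": 0}, {"x": -22.2, "y": -20.8, "z": 0, "turn": 0, "hand": 0}, {"x": -22.2, "y": -20.8, "z": 0, "turn": 0, "hand": 0}, {"x": -22.2, "y": -20.8, "z": 0, "turn": 0, "hand": 0}]' --newtons 20

```text
clock: 0.93
ee_pos: [0.3203, 0.3461, 0.2225]
tcp_rot: [-0.399, -3.116, 0.001]
ft_force: [-0.4, -0.6, -0.2]
opening: 0.0244
grip_force: 0.0
```

drive_tool --plan '[{"x": -22.2, "y": -20.8, "z": 0, "turn": 0, "hand": 0}, {"x": -22.2, "y": -20.8, "z": 0, "turn": 0, "hand": 0}, {"x": -22.2, "y": -20.8, "z": 0, "turn": 0, "hand": 0}, {"x": -22.2, "y": -20.8, "z": 0, "turn": 0, "hand": 0}, {"x": -22.2, "y": -20.8, "z": 0, "turn": 0, "hand": 0}, {"x": -22.2, "y": -20.8, "z": 0, "turn": 0, "hand": 0}, {"x": -22.2, "y": -20.8, "z": 0, "turn": 0, "hand": 0}, {"x": -22.2, "y": -20.8, "z": 0, "turn": 0, "hand": 0}, {"x": -22.2, "y": -20.8, "z": 0, "turn": 0, "hand": 0}, {"x": 0, "y": 0, "z": 0, "turn": 0, "hand": 0}]'

```text
clock: 1.77
ee_pos: [0.4683, 0.1127, 0.2227]
tcp_rot: [0.404, 3.114, -0.001]
ft_force: [0.5, -0.6, -0.3]
opening: 0.0003
grip_force: 0.0
```

drive_tool --plan '[{"x": -9.5, "y": -9, "z": 8, "turn": 0, "hand": 0}, {"x": -9.4, "y": -9, "z": 15, "turn": 0, "hand": 0}, {"x": 0, "y": 0, "z": 17, "turn": 0, "hand": 0}, {"x": 0, "y": 0, "z": 17, "turn": 0, "hand": 0}, {"x": 0, "y": 0, "z": 17, "turn": 0, "hand": 0}, {"x": 0, "y": 0, "z": 17, "turn": 0, "hand": 0}, {"x": 0, "y": 0, "z": 15, "turn": 0, "hand": 0}, {"x": 0, "y": 0, "z": 12, "turn": 0, "hand": 0}, {"x": 0, "y": 0, "z": 7, "turn": 0, "hand": 0}, {"x": 0, "y": 0, "z": 0, "turn": 0, "hand": 0}]'

```text
clock: 2.6
ee_pos: [0.4785, 0.094, 0.0963]
tcp_rot: [-0.398, -3.113, 0.001]
ft_force: [-0.1, -0.7, 0.1]
opening: 0.0002
grip_force: 0.0
```

```bash
python3 - <<'E'
from h import *
p,d=capture("scene"); q,_=capture("top")
c=lambda p,u,v:cv2.resize(p[v-40:v+40,u-40:u+40],(400,400),interpolation=0)
cv2.imwrite("pics/a.png",np.hstack([c(p,345,200),c(q,286,296)]))
E
```

```text
(no output)
```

View pics/a.png

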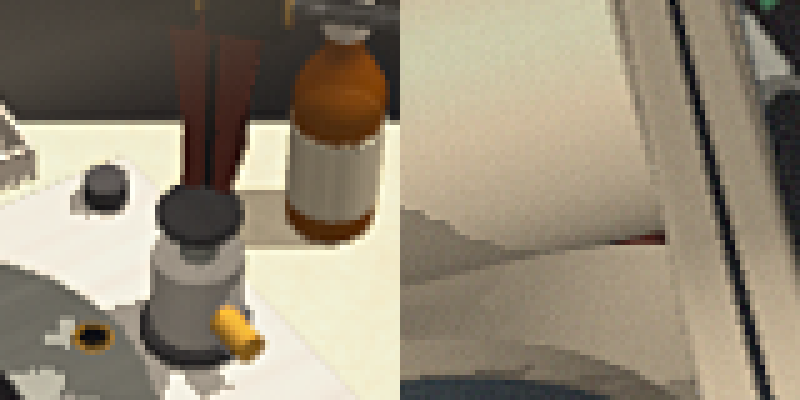

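The left half shows the closed fingers just above the head and about 4 mm to its +y side, which agrees with the pose reading. In the right half (top view) the arm hides the vent. I'll correct sideways and go down to near contact.

drive_tool --plan '[{"x": -2, "y": -1.5, "z": 0, "turn": 0, "hand": 0}, {"x": -2, "y": -1, "z": 0, "turn": 0, "hand": 0}, {"x": 0, "y": 0, "z": 3, "turn": 0, "hand": 0}, {"x": 0, "y": 0, "z": 4, "turn": 0, "hand": 0}, {"x": 0, "y": 0, "z": 4, "turn": 0, "hand": 0}, {"x": 0, "y": 0, "z": 4, "turn": 0, "hand": 0}, {"x": 0, "y": 0, "z": 2, "turn": 0, "hand": 0}, {"x": 0, "y": 0, "z": 1, "turn": 0, "hand": 0}, {"x": 0, "y": 0, "z": 0, "turn": 0, "hand": 0}, {"x": 0, "y": 0, "z": 0, "turn": 0, "hand": 0}]'

```text
clock: 3.53
ee_pos: [0.483, 0.0904, 0.0797]
tcp_rot: [-0.399, -3.116, 0.0]
ft_force: [-0.6, -0.6, 2.6]
opening: 0.0001
grip_force: 1.5
```

drive_tool --plan '[{"x": 0, "y": 0, "z": 2, "turn": 0, "hand": 0}, {"x": 0, "y": 0, "z": 2, "turn": 0, "hand": 0}, {"x": 0, "y": 0, "z": 1.5, "turn": 0, "hand": 0}, {"x": 0, "y": 0, "z": 1, "turn": 0, "hand": 0}, {"x": 0, "y": 0, "z": 1, "turn": 0, "hand": 0}, {"x": 0, "y": 0, "z": 0.5, "turn": 0, "hand": 0}, {"x": 0, "y": 0, "z": 0.5, "turn": 0, "hand": 0}, {"x": 0, "y": 0, "z": 0, "turn": 0, "hand": 0}, {"x": 0, "y": 0, "z": 0, "turn": 0, "hand": 0}, {"x": 0, "y": 0, "z": 0, "turn": 0, "hand": 0}]'

```text
clock: 4.37
ee_pos: [0.4831, 0.0904, 0.0721]
tcp_rot: [0.399, 3.116, 0.0]
ft_force: [-4.1, -1.8, 18.1]
opening: 0.0007
grip_force: 9.1
```

On the stop, with 18 N and 10 mm of travel. Holding for a second.

drive_tool --plan '[{"x": 0, "y": 0, "z": 0.3, "turn": 0, "hand": 0}, {"x": 0, "y": 0, "z": 0, "turn": 0, "hand": 0}, {"x": 0, "y": 0, "z": 0, "turn": 0, "hand": 0}, {"x": 0, "y": 0, "z": 0, "turn": 0, "hand": 0}, {"x": 0, "y": 0, "z": 0, "turn": 0, "hand": 0}, {"x": 0, "y": 0, "z": 0, "turn": 0, "hand": 0}, {"x": 0, "y": 0, "z": 0, "turn": 0, "hand": 0}, {"x": 0, "y": 0, "z": 0, "turn": 0, "hand": 0}, {"x": 0, "y": 0, "z": 0, "turn": 0, "hand": 0}, {"x": 0, "y": 0, "z": 0, "turn": 0, "hand": 0}]'

```text
clock: 5.2
ee_pos: [0.4832, 0.0905, 0.0721]
tcp_rot: [0.399, 3.116, 0.0]
ft_force: [-5.1, -1.7, 22.1]
opening: 0.0004
grip_force: 10.8
```

drive_tool --plan '[{"x": 0, "y": 0, "z": 0, "turn": 0, "hand": 0}, {"x": 0, "y": 0, "z": -2, "turn": 0, "hand": 0}, {"x": 0, "y": 0, "z": -3, "turn": 0, "hand": 0}, {"x": 0, "y": 0, "z": -4, "turn": 0, "hand": 0}, {"x": 0, "y": 0, "z": -5, "turn": 0, "hand": 0}, {"x": 0, "y": 0, "z": -10, "turn": 0, "hand": 0}, {"x": 0, "y": 0, "z": -14, "turn": 0, "hand": 0}, {"x": 0, "y": 0, "z": -14, "turn": 0, "hand": 0}, {"x": 0, "y": 0, "z": -14, "turn": 0, "hand": 0}, {"x": 0, "y": 0, "z": -10, "turn": 0, "hand": 0}]'

```text
clock: 6.03
ee_pos: [0.4834, 0.0906, 0.1484]
tcp_rot: [0.399, 3.115, 0.001]
ft_force: [0.2, 0.2, 0.6]
opening: 0.0003
grip_force: 0.0
```

drive_tool --plan '[{"x": -14.4, "y": -13.7, "z": 0, "turn": 0, "hand": 60}, {"x": -14.4, "y": -13.7, "z": 0, "turn": 0, "hand": 60}, {"x": -14.4, "y": -13.7, "z": 0, "turn": 0, "hand": 60}, {"x": -14.4, "y": -13.7, "z": 0, "turn": 0, "hand": 60}, {"x": -14.4, "y": -13.7, "z": 0, "turn": 0, "hand": 60}, {"x": -14.4, "y": -13.7, "z": 0, "turn": 0, "hand": 60}, {"x": -14.4, "y": -13.7, "z": 0, "turn": 0, "hand": 60}, {"x": -14.4, "y": -13.6, "z": 0, "turn": 0, "hand": 60}, {"x": -14.4, "y": -13.6, "z": 0, "turn": 0, "hand": 60}, {"x": 0, "y": 0, "z": 0, "turn": 0, "hand": 60}]'

```text
clock: 6.87
ee_pos: [0.5794, -0.0637, 0.1474]
tcp_rot: [0.402, 3.114, -0.001]
ft_force: [-0.4, -0.4, -0.2]
opening: 0.0595
grip_force: 0.0
```

```bash
python3 - <<'E'
from h import *
p,d=capture("scene"); q,_=capture("top"); s=sense(); print(s["ee_pos"],s["opening"])
c=lambda p,u,v:cv2.resize(p[v-50:v+50,u-40:u+40],(400,500),interpolation=0)
cv2.imwrite("pics/b.png",np.hstack([c(p,251,225),c(p,340,205)]))
pts=[]
for v in range(185,225):
    for u in range(325,365):
        X=atd("scene",u,v,d[v,u])
        if .076<X[2]<.09 and np.hypot(X[0]-.483,X[1]-.0905)<.025: pts.append(X)
print(len(pts),np.median(pts,0))
E
```

```text
[ 0.57715765 -0.06152011  0.14682443] 0.059920420341851605
190 [0.48573796 0.09110776 0.08115742]
```

View pics/b.png

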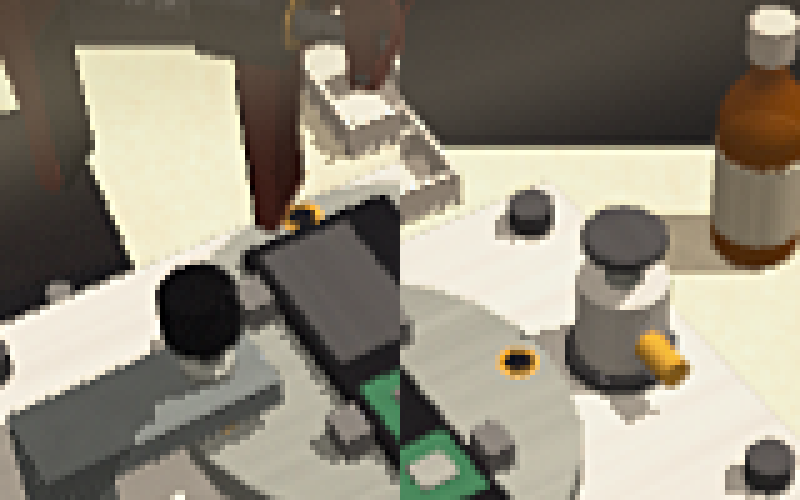

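The right half shows the vent head back up, at z≈0.081. The left half shows the fingertips straddling the knob at (200,310), at about (45,190) and (270,230). I'll check those pixels against projection.

```bash
python3 - <<'E'
from h import *
K,k1,R,t=cam("scene")
def proj(X): return cv2.projectPoints(np.array([X],float),cv2.Rodrigues(R)[0],t,K,np.array([k1,0,0,0,0.]))[0].ravel()
s=sense();c=s["ee_pos"];Rt=cv2.Rodrigues(s["tcp_rot"])[0];print(c,Rt[:,2])
f=lambda X:np.round((proj(X)-[211,175])*5)
for e in(-.0435,-.03,.03,.0435): print(e,f(c+Rt[:,1]*e))
print(f([.578,-.061,.102]),f([.578,-.061,.08]))
E
```

```text
[ 0.57715765 -0.06152011  0.14682443] [-5.83502912e-04  2.96593757e-04 -9.99999786e-01]
-0.0435 [ 43. 154.]
-0.03 [ 84. 162.]
0.03 [269. 197.]
0.0435 [312. 205.]
[195. 285.] [203. 333.]
```

The projection matches once I allow for the 20 mm pad width, so the fingers are centred on the knob. Descending so the grasp point is at knob mid-height.

drive_tool --plan '[{"x": 0, "y": 0, "z": 5, "turn": 0, "hand": 60}, {"x": 0, "y": 0, "z": 10, "turn": 0, "hand": 60}, {"x": 0, "y": 0, "z": 10, "turn": 0, "hand": 60}, {"x": 0, "y": 0, "z": 10, "turn": 0, "hand": 60}, {"x": 0, "y": 0, "z": 10, "turn": 0, "hand": 60}, {"x": 0, "y": 0, "z": 10, "turn": 0, "hand": 60}, {"x": 0, "y": 0, "z": 8, "turn": 0, "hand": 60}, {"x": 0, "y": 0, "z": 6, "turn": 0, "hand": 60}, {"x": 0, "y": 0, "z": 4, "turn": 0, "hand": 60}, {"x": 0, "y": 0, "z": 0, "turn": 0, "hand": 60}]'

```text
clock: 7.8
ee_pos: [0.577, -0.0613, 0.0729]
tcp_rot: [-0.399, -3.115, 0.0]
ft_force: [-0.9, 0.1, 0.0]
opening: 0.0604
grip_force: 0.0
```

drive_tool --plan '[{"x": 0, "y": 0, "z": 0, "turn": 0, "hand": 34}, {"x": 0, "y": 0, "z": 0, "turn": 0, "hand": 34}, {"x": 0, "y": 0, "z": 0, "turn": 0, "hand": 34}, {"x": 0, "y": 0, "z": 0, "turn": 0, "hand": 30}, {"x": 0, "y": 0, "z": 0, "turn": 0, "hand": 28}, {"x": 0, "y": 0, "z": 0, "turn": 0, "hand": 26}, {"x": 0, "y": 0, "z": 0, "turn": 0, "hand": 24}, {"x": 0, "y": 0, "z": 0, "turn": 0, "hand": 20}, {"x": 0, "y": 0, "z": 0, "turn": 0, "hand": 10}, {"x": 0, "y": 0, "z": 0, "turn": 0, "hand": 10}]' --newtons 15

```text
clock: 8.63
ee_pos: [0.5774, -0.0623, 0.0742]
tcp_rot: [0.399, 3.116, -0.002]
ft_force: [-0.9, -4.9, 1.5]
opening: 0.0258
grip_force: 15.0
```

Gripped at 26 mm. The side force shows the tool about 1 mm too far toward +y, so I'll relieve that and tighten the grip.

drive_tool --plan '[{"x": 0, "y": -0.5, "z": 0, "turn": 0, "hand": 10}, {"x": 0, "y": -0.5, "z": 0, "turn": 0, "hand": 10}, {"x": 0, "y": 0, "z": 0, "turn": 0, "hand": 5}, {"x": 0, "y": 0, "z": 0, "turn": 0, "hand": 0}, {"x": 0, "y": 0, "z": -1, "turn": 0, "hand": 0}, {"x": 0, "y": 0, "z": -1, "turn": 0, "hand": 0}, {"x": 0, "y": 0, "z": -1, "turn": 0, "hand": 0}, {"x": 0, "y": 0, "z": -1, "turn": 0, "hand": 0}, {"x": 0, "y": 0, "z": 0, "turn": 0, "hand": 0}, {"x": 0, "y": 0, "z": 0, "turn": 0, "hand": 0}]' --newtons 50

```text
clock: 9.47
ee_pos: [0.5773, -0.0624, 0.0777]
tcp_rot: [0.399, 3.116, -0.0]
ft_force: [3.1, -3.9, -7.2]
opening: 0.0247
grip_force: 50.0
```

drive_tool --plan '[{"x": 0, "y": 0, "z": -1, "turn": 0, "hand": 0}, {"x": 0, "y": 0, "z": -1.5, "turn": 0, "hand": 0}, {"x": 0, "y": 0, "z": -1.5, "turn": 0, "hand": 0}, {"x": 0, "y": 0, "z": -1.5, "turn": 0, "hand": 0}, {"x": 0, "y": 0, "z": -1.5, "turn": 0, "hand": 0}, {"x": 0, "y": 0, "z": -1, "turn": 0, "hand": 0}, {"x": 0, "y": 0, "z": -1, "turn": 0, "hand": 0}, {"x": 0, "y": 0, "z": 0, "turn": 0, "hand": 0}, {"x": 0, "y": 0, "z": 0, "turn": 0, "hand": 0}, {"x": 0, "y": 0, "z": 0, "turn": 0, "hand": 0}]'

```text
clock: 10.3
ee_pos: [0.5773, -0.0624, 0.0865]
tcp_rot: [0.399, 3.116, -0.0]
ft_force: [3.6, -3.9, -10.3]
opening: 0.0251
grip_force: 50.0
```

drive_tool --plan '[{"x": 0, "y": 0, "z": -0.5, "turn": 0, "hand": 0}, {"x": 0, "y": 0, "z": -0.5, "turn": 0, "hand": 0}, {"x": 0, "y": 0, "z": -0.5, "turn": 0, "hand": 0}, {"x": 0, "y": 0, "z": 0, "turn": 0, "hand": 0}, {"x": 0, "y": 0, "z": 0, "turn": 0, "hand": 0}, {"x": 0, "y": 0, "z": 0, "turn": 0, "hand": 0}, {"x": 0, "y": 0, "z": 0, "turn": 0, "hand": 0}, {"x": 0, "y": 0, "z": 0, "turn": 0, "hand": 0}, {"x": 0, "y": 0, "z": 0, "turn": 0, "hand": 0}, {"x": 0, "y": 0, "z": 0, "turn": 0, "hand": 0}]'

```text
clock: 11.13
ee_pos: [0.5772, -0.0624, 0.0879]
tcp_rot: [0.399, 3.116, -0.0]
ft_force: [3.7, -3.8, -10.1]
opening: 0.0249
grip_force: 50.0
```

drive_tool --plan '[{"x": 0, "y": 0, "z": -0.5, "turn": 0, "hand": 0}, {"x": 0, "y": 0, "z": -0.5, "turn": 0, "hand": 0}, {"x": 0, "y": 0, "z": 0, "turn": 0, "hand": 0}, {"x": 0, "y": 0, "z": 0, "turn": 0, "hand": 0}, {"x": 0, "y": 0, "z": 0, "turn": 0, "hand": 0}, {"x": 0, "y": 0, "z": 0, "turn": 0, "hand": 0}, {"x": 0, "y": 0, "z": 0, "turn": 0, "hand": 0}, {"x": 0, "y": 0, "z": 0, "turn": 0, "hand": 0}, {"x": 0, "y": 0, "z": 0, "turn": 0, "hand": 0}, {"x": 0, "y": 0, "z": 0, "turn": 0, "hand": 0}]'

```text
clock: 11.97
ee_pos: [0.5772, -0.0624, 0.0883]
tcp_rot: [-0.399, -3.116, 0.0]
ft_force: [6.3, -4.2, -16.4]
opening: 0.0247
grip_force: 50.0
```

The force has jumped to 16 N with 14 mm of rise, so the pin is against its stop. I'll hold briefly to check for creep and take one look.

drive_tool --plan '[{"x": 0, "y": 0, "z": 0, "turn": 0, "hand": 0}, {"x": 0, "y": 0, "z": 0, "turn": 0, "hand": 0}, {"x": 0, "y": 0, "z": 0, "turn": 0, "hand": 0}, {"x": 0, "y": 0, "z": 0, "turn": 0, "hand": 0}, {"x": 0, "y": 0, "z": 0, "turn": 0, "hand": 0}, {"x": 0, "y": 0, "z": 0, "turn": 0, "hand": 0}, {"x": 0, "y": 0, "z": 0, "turn": 0, "hand": 0}, {"x": 0, "y": 0, "z": 0, "turn": 0, "hand": 0}, {"x": 0, "y": 0, "z": 0, "turn": 0, "hand": 0}, {"x": 0, "y": 0, "z": 0, "turn": 0, "hand": 0}]'

```text
clock: 12.8
ee_pos: [0.5772, -0.0624, 0.0883]
tcp_rot: [-0.399, -3.116, 0.0]
ft_force: [5.7, -4.4, -16.1]
opening: 0.0252
grip_force: 50.0
```

```bash
python3 - <<'E'
from h import *
p,d=capture("scene"); 
cv2.imwrite("pics/c.png",cv2.resize(p[160:290,180:400],(792,468)))
E
```

```text
(no output)
```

View pics/c.png

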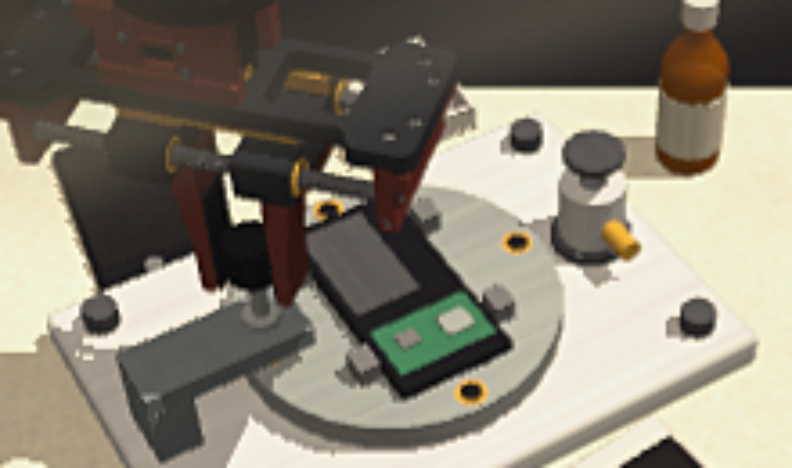

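The knob at (252,255) is gripped between the fingers and well raised, with the pin showing above the collar at (262,310). The vent at (593,155) is up. Nothing is creeping, so I'm handing in.

```bash
python3 -c "
from rig import *
print(finish_job())"
```

```text
the job is handed in; nothing more can be done
None
```

The job is handed in: the vent plunger was pressed to its stop for about a second and sprang back up, then the index pin was drawn up about 14 mm against its stop and is still held there at 50 N grip; I touched none of the loose things.

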